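# Clock the kettle lid onto its pin and press it home

### The arm

A 6-joint arm with a two-finger parallel gripper is mounted at the origin on the work surface. World frame = base frame: x ahead of the robot, y to its left, z up, the work surface at z = 0. Lengths are in mm, angles in rad, forces in N, time in s.
With the tool pointing down it reaches from about 300 to 775 mm from the base axis. Payload 14.6 kg.
Tool frame: the origin (TCP) lies on the centre line of the jaws, within the pads' length; the fingertips stand 11 mm ahead of it and the grasp point (between the pads) lies 8 mm behind it; x points along the fingers, y is the direction in which the jaws open and shut, and the axes are right-handed (so a half turn about x gives the same grasp; the last joint's range is limited). The gripper opens to 94 mm and grips with 3 to 60 N. Pads are 16 mm wide; open, the fingers measure 119 mm over their backs; the gripper's body (75 mm by 177 mm) begins 78 mm behind the grasp point.
Start: joints at [1.104, 0.3, 1.521, -0, 1.321, -0.067], TCP at [214.075, 506.617, 216.446] pointing down, gripper open.
Joint ranges: [-3.03, 3.03], [-0.79, 2.21], [0.23, 2.52], [-1.04, 4.18], [0, 3.07], [-2.55, 2.55]. Speed limits (rad/s): [2.22, 2.22, 2.57, 3.14, 3.14, 3.14].

### API

Orientations are given as [roll, pitch, yaw] about the fixed x, y, z axes, in that order (R = Rz(yaw) Ry(pitch) Rx(roll)).
In Python, from cell import manip gives the robot as it stands.
- The arm moves only by the shell command python3 -m handwheel 'ROWS' [OPENING] [FORCE]. ROWS is JSON, a list of rows, each a list of 2 entries, a list of its own where there are three numbers: the shift along the tool's x, y, z in mm, then the turn about the tool's x in rad. In form: [[[x, y, z], spin], ...]. A call has exactly 10 rows; each row shifts and turns the commanded pose from where the row before left it, along the tool's axes as they then stand; what a row does not reach is not made up. A row lasts 1/8 s, in which the tool goes at most 62.5 mm and 10.7 degrees, less where a joint would pass 70% of its speed; a pose out of reach is approached as far as the arm can. A call with a gripper value outside its range is refused whole. OPENING is the closure in counts, from 0 (fully open) to 255 (shut), set as the call begins (- or left out, the last holds). The fingers move at their own pace and stop on an object; FORCE is the grip in N (left out, the last holds). Time passes only in rows, so rows that do not move let the fingers close, or fill a call up. It gives the time, the measured TCP pose, the force and the opening at its end, in the units of the state.
- manip.read_state(): the state, without advancing time (a new reading comes with each control period).
- manip.camera(name): name is "scene" or "side" or "wrist"; returns a dict with "pixels" (480x640x3 uint8, red, green, blue), "z_map" (480x640 float32, mm along the optical axis (not along the pixel's ray), 0 where there is no reading), "mtx" (3x3 intrinsics, pixels), "k1" (the pictures are not rectified: a ray, as slopes to the right and down, at radius r is drawn at 1 + k1 r^2 times it, then the intrinsics apply), "xyz" and "orientation" of the camera in the world. Camera axes: x right, y up, looking along -z (the intrinsics and any distortion apply to the point x, -y, -z); pixel columns grow to the right and rows downward; lengths in mm; the calibration is good to about 2 mm. A picture is of the moment at which its call begins.
- manip.sign_off(): hands the job in, once; it reports no verdict.
Trained networks look in the newest picture that a camera, given by its name, has taken for a name from the list of things; names that differ only in an ending like _2 or _b are one class to them, and where a whole thing is asked for, a point or a joint stands for the part that bears it (a point fixed in the world has none). Each returns a list of dicts, best first, with "confidence" (0 to 1); they miss things now and then, are a little off and sometimes report something else, mostly with a low value. They report only what shows in the picture. A call takes as long as a camera call. They do not tell look-alikes from the thing itself.
- manip.cut_out(target, camera): "region" (480x640 bool, what is visible of it) and "centre" ([column, row] in pixels, amid what is visible of it).
The state is a dict: "clock": time; "joints": joint angles; "qd": joint speeds; "effort": joint torques, N m; "eef_pos": TCP position; "eef_rot": TCP orientation; "wrist_force": force on the tool from outside, world axes, zero at the start; "moment": the same for the moment, N m; "finger_gap": finger opening in mm.
Only numpy, scipy, OpenCV 4.12 (cv2) and the standard library are available. Lean on these libraries where they do the work, as an engineer would, in place of code of your own. Each camera call takes 0.05 s, during which the arm holds its last target. There are 200 camera calls.

### The job

The kettle's push-on lid is sitting high and turned the wrong way. With one fingertip against its bar, turn the lid until the notch in its edge is over the locating pin on the rim, then press it straight down until it is fully home. Do not pinch the bar between the fingers or pull the lid up, keep the kettle where it stands, and leave the mug, jug and caddy alone.

Things in the scene. Friction and masses are not known exactly. Their poses are not given: they have to be found in the camera images.
- kettle: Brushed steel kettle, full, about 1.9 kg, standing loose on a silicone mat. Round: 156 mm across at the foot, 128 mm at the rim. Origin: centre of its underside (3 mm above the worktop); z up. Black D handle on its +x side (to 133 mm from the axis, nowhere higher than the rim), short spout on its -x side (to 95 mm).
- lid: Black push-on lid: flat disc 114 mm across, 7 mm thick. Origin: on the kettle's axis, centre of the disc's underside; z up; +x points through the notch. Turns freely either way about the kettle's axis (friction 0.06 N m), staying where left. Starts 57 to 180 degrees from the pin, 10.5 to 12.5 mm above its seat, just clear of the pin.
- notch (a point): Middle of the notch in the lid's edge, 56 mm from the lid's axis at the height of the disc's underside. The notch is 15 mm wide, straight-sided, open to the edge, cut 13 mm deep right through the disc. It slips over the pin if it is within about 4 mm of it, and the round pin top then centres it.
- pin (a point): Locating pin on the kettle's rim, in line with the handle, 56 mm from the kettle's axis. An upright metal stub 10 mm thick with a round top; this point is on its centre line at the height of the lid's seat, and its top is 9 mm higher. Half of it shows outside the lid's edge.
- bar_top (a point): Centre of the top of the metal bar grip, on the lid's axis, 25 mm above the disc's underside (18 mm above the disc's top). The bar is straight, 64 mm long (32 mm each side of the axis), 12 mm wide, upright sides, and lies along the lid's x axis, so one end points at the notch. The lid may be pressed here.
- bar_left: Half of the bar on the lid's +y side, 64 x 6 x 15 mm, below the bar's 3 mm top strip; origin on the lid's axis, on the disc's top. Its outer face may be pushed.
- bar_right: The same half on the lid's -y side. Touching the outer faces of both halves at once counts as pinching.
- mug: Grey plastic mug with a closed white hinged lid and side handle, loose, 85 mm across, 110 mm tall, handle to 73 mm from its axis. Origin: centre of its underside. Stands beyond the kettle.
- jug: White ceramic jug, loose, 108 mm across, 140 mm tall, handle to 91 mm from its axis. Origin: centre of its underside. Stands to the robot's right.
- caddy: Bamboo caddy 130 x 110 x 120 mm with wooden spatulas standing up to 245 mm, loose. Origin: centre of its underside. Stands to the robot's left.
- lid_plug (a joint): Height of the lid above its seat, m: 0 is fully home (disc underside 150 mm above the kettle's underside), more is higher. The rubber plug under the lid grips the mouth, so the lid stays at any height; it slides down under a push of about 4 N and ends on a hard stop. Off the pin it cannot go home: the disc lands on the pin's top.
There are look-alikes about, which are no part of the job. What is shaped like the kettle but red or turquoise is not meant.

How it is judged:
By the outcome, as a careful person would: the job done as asked, in the order asked, and still so for the second after the job is handed in, with the robot touching nothing.
It also fails if it takes over 72 s, if anything falls off the work surface, if the arm or the gripper's body presses on something with over 40 N, if the wrist force passes 120 N, or if a joint passes its speed limit or range.

## Working session

There is one attempt and no reset: what is moved stays moved. The work goes in short steps, Python scripts to look and compute and a shell command to move; the robot and the scene stay as the last step left them, time stands still between calls to the robot, and variables do not carry over. Pictures are saved under pics/ and viewed, about 8 in all and at most 12, crops included, and the job is handed in when it is done.

```bash
mkdir -p pics; ls; cat > h.py <<'E'
import numpy as np, cv2
from scipy.spatial.transform import Rotation as R
from cell import manip
def cam(n):
    c=manip.camera(n); return c
def save(c,f): cv2.imwrite('pics/'+f,c['pixels'][:,:,::-1])
def world(c,mask=None,uv=None):
    K=np.array(c['mtx']);
    if uv is None:
        v,u=np.nonzero(mask)
    else: u,v=np.array(uv).T.astype(int)
    z=c['z_map'][v,u]; ok=z>0; u,v,z=u[ok],v[ok],z[ok]
    xd=(u-K[0,2])/K[0,0]; yd=(v-K[1,2])/K[1,1]; x,y=xd.copy(),yd.copy()
    for _ in range(8):
        s=1+c['k1']*(x*x+y*y); x,y=xd/s,yd/s
    p=np.c_[x*z,-y*z,-z]
    Rm=R.from_euler('xyz',c['orientation']).as_matrix()
    return p@Rm.T+np.array(c['xyz'])
E
python3 - <<'E'
from h import *
print(manip.read_state())
for n in('scene','side'):
    c=cam(n); save(c,n+'0.png'); print(n,c['xyz'],c['orientation'],c['k1'],c['mtx'][0])
    for t in('kettle','lid','bar_top','pin','mug','jug','caddy','notch'):
        try:
            for d in manip.cut_out(t,n):
                w=world(c,d['region']); print(t,round(d['confidence'],2),np.round(d['centre']),np.round(np.median(w,0)),d['region'].sum())
        except Exception as e: print(t,e)
E
```

```text
pics
{'clock': 0.0, 'joints': array([ 1.10439595e+00,  3.00449645e-01,  1.52159200e+00, -1.47147887e-05,
        1.32067835e+00, -6.65840388e-02]), 'qd': array([ 2.67559221e-04, -2.84217915e-05, -1.70508467e-04, -1.26698196e-04,
       -5.90067957e-04,  1.19657555e-04]), 'effort': array([ 2.06467776e-03, -5.31797898e+01, -3.52752221e+01,  7.09346286e-02,
        2.42553593e-02, -7.89992328e-05]), 'eef_pos': array([213.97265899, 506.40040951, 215.89346678]), 'eef_rot': array([-1.62473826,  1.56966889, -2.02455094]), 'wrist_force': array([-0.88134187,  0.28898586, -0.51267516]), 'moment': array([-0.04375574,  0.03163822,  0.03136707]), 'finger_gap': 93.44591039350644}
scene [1070.15993956    6.12479354  841.57135635] [0.61342477 0.01057829 1.59729997] 0.03366361122647999 [433.46876325   0.         314.57676264]
kettle 0.96 [445. 186.] [408. 270. 122.] 5795
kettle 0.95 [203. 171.] [ 367. -284.  122.] 4929
kettle 0.59 [304. 234.] [556. -37. 143.] 5833
lid 0.97 [456. 160.] [376. 287. 158.] 1602
lid 0.87 [194. 148.] [ 330. -295.  157.] 1442
lid 0.85 [302. 207.] [517. -41. 172.] 1971
lid 0.
[... 833 characters left out ...]
[412. 312.] [367. 302. 156.] 1757
lid 0.7 [346. 223.] [506. -24. 169.] 854
lid 0.44 [342. 260.] [512.  17. 107.] 4562
bar_top 0.97 [414. 311.] [368. 302. 156.] 1676
bar_top 0.85 [410. 190.] [ 322. -283.  156.] 577
bar_top 0.63 [342. 226.] [507. -26. 169.] 840
pin 0.6 [348. 226.] [508. -25. 169.] 882
pin 0.59 [408. 215.] [ 324. -243.   94.] 3280
pin 0.58 [341. 259.] [511.  18. 109.] 4347
pin 0.57 [408. 347.] [371. 343. 115.] 6417
mug 0.92 [254. 247.] [760. -60.  76.] 1271
jug 0.7 [332. 197.] [ 569. -359.   91.] 1279
caddy 0.9 [302. 376.] [577. 415.  90.] 6921
notch 0.89 [410. 187.] [ 322. -283.  155.] 603
notch 0.82 [346. 224.] [508. -25. 169.] 859
notch 0.73 [414. 315.] [367. 304. 156.] 1744
```

View pics/scene0.png

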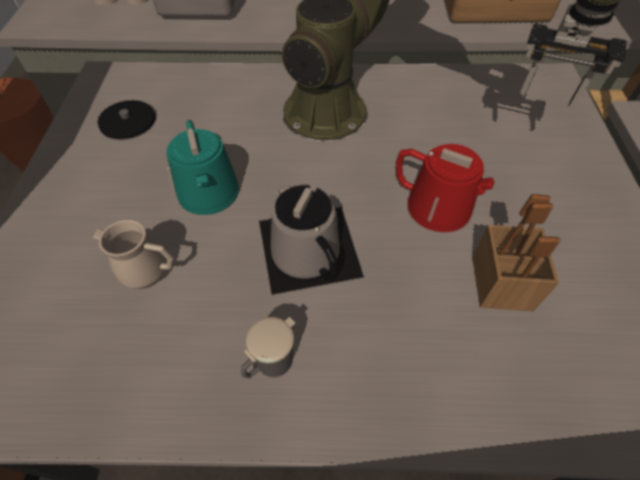

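```bash
python3 - <<'E'
import cv2
a=cv2.imread('pics/scene0.png')[170:290,240:370]
b=cv2.imread('pics/side0.png')[180:300,280:410]
cv2.imwrite('pics/crop1.png',cv2.hconcat([cv2.resize(a,(400,369),interpolation=3),cv2.resize(b,(400,369),interpolation=3)]))
E
```

```text
(no output)
```

View pics/crop1.png

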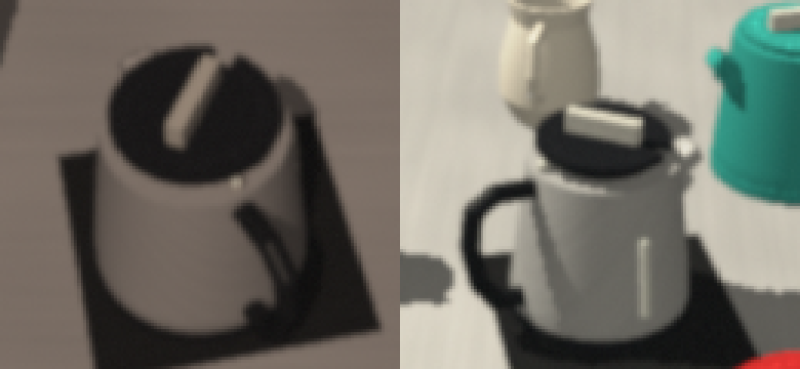

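The wanted kettle is brushed steel at scene (305,230). The look-alikes are the red kettle (445,186), the turquoise kettle (203,171) and a spare black lid (127,119). In the crop, the steel kettle's pin is near scene (317,229). The notch is on the far side, near scene (315,190).

```bash
python3 - <<'E'
from h import *
s=manip.read_state(); print(R.from_euler('xyz',s['eef_rot']).as_matrix().round(3))
for n in('scene','side'):
    c=cam(n)
    m=np.zeros((480,640),bool)
    if n=='scene': m[180:240,265:350]=1
    else: m[205:250,310:385]=1
    w=world(c,m); w=w[np.hypot(w[:,0]-517,w[:,1]+41)<75]
    h,e=np.histogram(w[:,2],np.arange(140,205,3)); print(dict(zip(e,h)))
    d=w[(w[:,2]>163)&(w[:,2]<180)]; d=d[:,:2].astype(np.float32)
    print('disc',cv2.minEnclosingCircle(d), d.mean(0), np.median(w[(w[:,2]>163)&(w[:,2]<180)][:,2]))
    b=w[(w[:,2]>183)]; print('bar',cv2.minAreaRect(b[:,:2].astype(np.float32)),len(b),np.median(b[:,2]))
    if n=='scene': print('pin',world(c,uv=[(316,229),(317,229),(317,230)]).round(1),'notch',world(c,uv=[(314,190),(315,190)]).round(1))
    for t in ('kettle',):
      for q in manip.cut_out(t,n):
        k=world(c,q['region']); col=c['pixels'][q['region']].astype(float); dk=(col.max(1)<60)
c=cam('wrist'); print('wrist',c['xyz'],c['orientation'],c['mtx'])
E
```

```text
[[ 0.     0.389  0.921]
 [ 0.     0.921 -0.389]
 [-1.     0.     0.   ]]
{np.int64(140): np.int64(40), np.int64(143): np.int64(76), np.int64(146): np.int64(80), np.int64(149): np.int64(155), np.int64(152): np.int64(401), np.int64(155): np.int64(35), np.int64(158): np.int64(10), np.int64(161): np.int64(9), np.int64(164): np.int64(33), np.int64(167): np.int64(262), np.int64(170): np.int64(1321), np.int64(173): np.int64(161), np.int64(176): np.int64(17), np.int64(179): np.int64(16), np.int64(182): np.int64(19), np.int64(185): np.int64(31), np.int64(188): np.int64(129), np.int64(191): np.int64(17), np.int64(194): np.int64(0), np.int64(197): np.int64(0), np.int64(200): np.int64(0)}
disc ((508.7908630371094, -39.58589553833008), 58.26640701293945) [515.3669  -40.06546] 171.38277040057216
bar ((509.828369140625, -40.132110595703125), (12.624768257141113, 66.06571197509766), 69.48309326171875) 187 189.08499381292359
pin [[558.6 -11.9 158.4]
 [558.1  -9.9 157.7]
 [561.6  -9.8 159.1]] notch [[454.1 -18.7 156. ]
 [465.6 -16.1 168.8]]
{np.int64(140): np.int64(47), np.int64(143): np.int64(61), np
[... 305 characters left out ...]
p.int64(30), np.int64(179): np.int64(25), np.int64(182): np.int64(28), np.int64(185): np.int64(59), np.int64(188): np.int64(10), np.int64(191): np.int64(0), np.int64(194): np.int64(0), np.int64(197): np.int64(0), np.int64(200): np.int64(0)}
disc ((508.2916259765625, -35.94810485839844), 59.671085357666016) [507.4742   -24.296583] 168.92085574097172
bar ((507.2064208984375, -36.28107833862305), (20.16053581237793, 64.4874267578125), 70.97740936279297) 88 186.67341790825088
wrist [146.3007393  535.42528301 383.90512758] [-2.58128122e-01 -7.50981333e-04  1.16910284e+00] [[386.28267592   0.         325.99632001]
 [  0.         386.28267592 241.69084672]
 [  0.           0.           1.        ]]
```

```bash
python3 -m handwheel '[[[-15,-20,20],0],[[-15,-30,40],0],[[-15,-30,42],0],[[-15,-30,42],0],[[-12,-30,42],0],[[-12,-30,42],0],[[0,-30,42],0],[[0,-30,42],0],[[0,-30,42],0],[[0,-30,42],0]]' 255 20; python3 -m handwheel '[[[0,-30,42],0],[[0,-30,42],0],[[0,-30,42],0],[[0,-8,12],0],[[0,0,0],0],[[0,0,0],0],[[0,0,0],0],[[0,0,0],0],[[0,0,0],0],[[0,0,0],0]]'
python3 - <<'E'
from h import *
s=manip.read_state();print(s['joints'],s['eef_pos'],s['finger_gap'])
c=cam('wrist');save(c,'w1.png')
for t in('lid','kettle'):
    for d in manip.cut_out(t,'wrist'): print(t,d['confidence'],d['centre'])
w=world(c,np.ones((480,640),bool)); w=w[np.hypot(w[:,0]-509,w[:,1]+40)<72]
h,e=np.histogram(w[:,2],np.arange(140,215,3)); print(list(zip(e.tolist(),h.tolist())))
E
```

```text
clock: 2.4
eef_pos: [466.6, 83.7, 300.6]
eef_rot: [0.617, 1.57, 0.217]
wrist_force: [-0.8, 0.6, 0.3]
finger_gap: 0.5
clock: 3.65
eef_pos: [554.9, -58.5, 300.5]
eef_rot: [-0.64, 1.571, -1.04]
wrist_force: [-0.4, -0.2, 0.0]
finger_gap: 0.6
[-1.70717702e-01  2.69392398e-01  1.36666333e+00 -2.98730745e-05
  1.50551173e+00 -1.34184787e+00] [554.90850989 -58.53183065 300.46949229] 0.6404045108119587
lid 0.94 [326.0, 171.9]
kettle 0.91 [323.9, 168.5]
kettle 0.69 [52.7, 95.1]
[(140, 30), (143, 88), (146, 50), (149, 1763), (152, 761), (155, 1), (158, 4), (161, 1), (164, 9), (167, 8760), (170, 7065), (173, 0), (176, 0), (179, 0), (182, 0), (185, 772), (188, 700), (191, 0), (194, 0), (197, 0), (200, 0), (203, 0), (206, 0), (209, 0)]
```

View pics/w1.png

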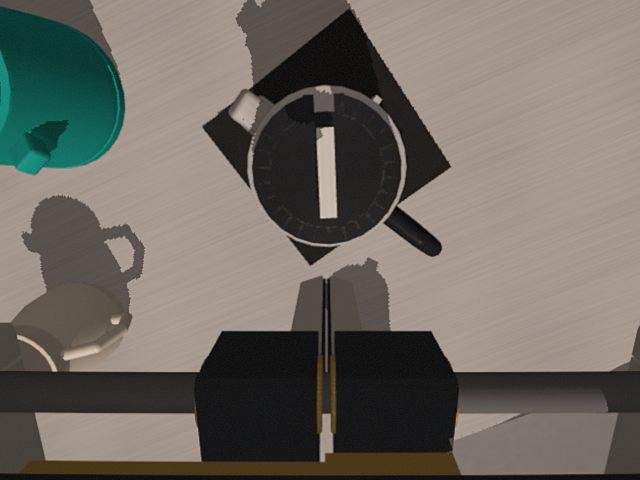

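```bash
python3 - <<'E'
from h import *
a=cv2.imread('pics/w1.png')[70:270,220:460]
cv2.imwrite('pics/crop2.png',cv2.resize(cv2.convertScaleAbs(a,alpha=1.5,beta=20),(720,600),interpolation=2))
E
```

```text
(no output)
```

View pics/crop2.png

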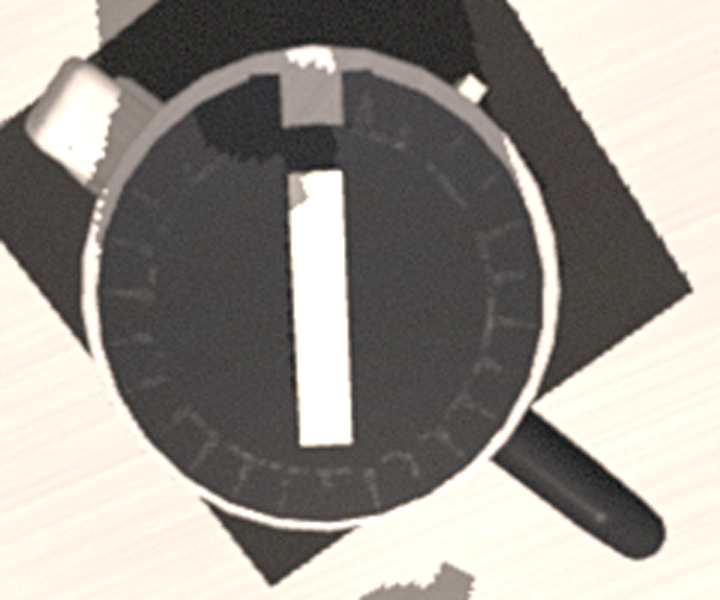

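```bash
python3 - <<'E'
from h import *
c=cam('wrist')
w=world(c,np.ones((480,640),bool)); 
def fit(p):
    A=np.c_[2*p,np.ones(len(p))]; s=np.linalg.lstsq(A,(p**2).sum(1),rcond=None)[0]; return s[:2],np.sqrt(s[2]+s[0]**2+s[1]**2)
n=w[np.hypot(w[:,0]-509,w[:,1]+40)<72]
b=n[(n[:,2]>184)&(n[:,2]<195)]; r=cv2.minAreaRect(b[:,:2].astype(np.float32)); print('bar',r,np.median(b[:,2]))
m=b[:,:2].mean(0); v=np.linalg.svd(b[:,:2]-m)[2] if len(b)<3000 else 0
print('mean',m,'ang',np.degrees(np.arctan2(v[0,1],v[0,0])))
d=n[(n[:,2]>165)&(n[:,2]<174)][:,:2]; hull=cv2.convexHull(d.astype(np.float32))[:,0]; C,rr=fit(hull); print('disc',C,rr,np.median(n[(n[:,2]>165)&(n[:,2]<174)][:,2]))
k=n[(n[:,2]>147)&(n[:,2]<157)][:,:2]; rad=np.hypot(*(k-C).T); k=k[rad>60]; print('rim',fit(cv2.convexHull(k.astype(np.float32))[:,0]))
h=w[(np.hypot(w[:,0]-C[0],w[:,1]-C[1])<140)&(np.hypot(w[:,0]-C[0],w[:,1]-C[1])>85)&(w[:,2]>70)&(w[:,2]<160)]
a=np.degrees(np.arctan2(h[:,1]-C[1],h[:,0]-C[0])); q=abs(a-30)<40; h=h[q]
print('handle',len(h),np.degrees(np.arctan2(*(np.mean(h[:,:2],0)-C)[::-1])),np.median(a[q]),h[:,2].min(),h[:,2].max())
c=cam('scene')
p=c['pixels'].astype(int).sum(2)[222:240,306:328]; print(p)
E
```

```text
bar ((508.70037841796875, -38.71708679199219), (12.010696411132812, 64.10880279541016), 69.4434814453125) 187.87441838056736
mean [508.19344671 -38.40291553] ang -21.02970134942516
disc [508.66660386 -38.37938952] 56.89973485522224 169.90433473374486
rim (array([508.68139039, -37.97100196]), np.float64(64.34513542211315))
handle 786 30.839536064676555 30.941344474304504 71.35247329840979 149.9818446681208
[[ 84  81  79  79  77  73  72  75  77  75  72  77  76  76  73  74  83 108
  157 220 282 321]
 [ 77  83  75  80  75  77  75  77  74  75  78  76  71  70  82 104 134 179
  230 281 320 339]
 [ 79  75  70  80  77  77  78  70  78  77  74  74  79  93 129 174 220 264
  298 322 341 345]
 [ 78  73  75  74  70  74  74  75  76  75  85  98 121 163 211 261 294 318
  334 343 345 340]
 [ 75  70  75  74  71  75  74  76  92 125 161 181 193 233 282 314 333 342
  345 346 340 326]
 [ 74  74  72  72  83  91  95 112 162 238 290 295 270 272 312 337 344 347
  344 339 322 300]
 [ 96  96 103 111 133 158 175 198 260 351 404 389 329 289 315 341 346 345
  337 324 300 273]
 [176 185 189 199 221 245 268 284 327 40
[... 283 characters left out ...]
4 347 336 326 319 310 297 282
  270 262 253 248]
 [352 350 351 350 352 350 351 349 347 347 342 336 326 313 301 291 282 275
  267 260 256 249]
 [351 351 349 352 351 352 352 349 343 337 330 316 301 284 271 263 261 263
  264 261 254 250]
 [347 349 348 348 349 346 344 338 331 325 310 286 256 229 210 205 217 243
  256 255 254 250]
 [344 343 341 340 338 337 331 325 317 304 278 237 193 159 140 134 159 201
  234 246 249 249]
 [333 331 329 326 326 323 321 313 304 279 234 181 133 104  86  85 104 150
  188 216 236 243]
 [327 321 321 318 316 313 310 305 291 251 183 125  95  81  73  73  85 105
  140 176 205 226]
 [320 319 318 315 312 310 310 304 280 224 151  94  79  74  76  71  64  80
  100 133 170 200]]
```

```bash
python3 -m handwheel '[[[0,-8,-24],-0.04],[[0,-8,-24],0],[[0,-8,-24],0],[[0,0,0],0],[[25,0,0],0],[[25,0,0],0],[[25,0,0],0],[[20,0,0],0],[[8,0,0],0],[[0,0,0],0]]'
python3 - <<'E'
from h import *
c=cam('wrist');save(c,'w2.png')
s=manip.read_state();print(s['eef_pos'],s['wrist_force'],s['joints'])
p=s['eef_pos'][:2]-[508.7,-38.5]; M=R.from_euler('xyz',s['eef_rot']).as_matrix(); print('rel y,z',p@M[:2,1],p@M[:2,2],'ydir',np.degrees(np.arctan2(M[1,1],M[0,1])))
E
```

```text
clock: 5.15
eef_pos: [479.5, -54.8, 197.4]
eef_rot: [-2.964, 1.57, 2.959]
wrist_force: [0.7, -0.7, 0.8]
finger_gap: 0.3
[479.64994425 -54.78784191 197.94571229] [-0.7715469  -0.12788112 -0.08388995] [-1.89628219e-01  1.66612775e-01  1.72990258e+00  2.15535612e-05
  1.24451790e+00 -1.40061357e+00]
rel y,z -25.4734177582763 -21.454703577787683 ydir 69.38395620294712
```

View pics/w2.png

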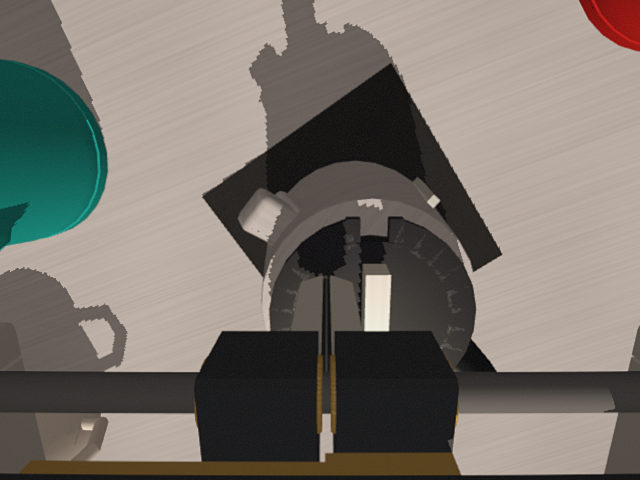

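```bash
python3 -m handwheel '[[[5,0,0],0],[[5,0,0],0],[[1,0,0],0],[[0,0,0],0],[[0,1,0],0],[[0,1,0],0],[[0,1,0],0],[[0,1,0],0],[[0,1,0],0],[[0,0,0],0]]'
cat > st.py <<'E'
from h import *
C=np.array([508.7,-38.5])
def st():
    s=manip.read_state()
    p=s['eef_pos'][:2]-C; M=R.from_euler('xyz',s['eef_rot']).as_matrix(); print('t',s['clock'],s['eef_pos'].round(1),'F',s['wrist_force'].round(1),'M',s['moment'].round(2),'rel y,z',(p@M[:2,1]).round(1),(p@M[:2,2]).round(1),'ydir',np.degrees(np.arctan2(M[1,1],M[0,1])).round(1))
def bar(n='wrist'):
    c=cam(n); w=world(c,np.ones((480,640),bool)); q=w[np.hypot(*(w[:,:2]-C).T)<45]; top=q[(q[:,2]>172)&(q[:,2]<195)]
    return c,w,q
E
python3 -c "
from st import *
st()"
```

```text
clock: 6.45
eef_pos: [480.9, -50.0, 186.4]
eef_rot: [-0.985, 1.571, -1.345]
wrist_force: [0.2, 1.3, -1.3]
finger_gap: 0.6
t 6.45 [480.9 -50.  186.4] F [ 0.2  1.3 -1.3] M [ 0.   -0.06 -0.03] rel y,z -20.5 -21.9 ydir 69.4
```

```bash
python3 -m handwheel '[[[0,1,0],0],[[0,1,0],0],[[0,2.77,-2.06],0.12],[[0,2.77,-2.06],0.12],[[0,2.77,-2.06],0.12],[[0,2.77,-2.06],0.12],[[0,2.77,-2.06],0.12],[[0,2.77,-2.06],0.12],[[0,2.77,-2.06],0.12],[[0,2.77,-2.06],0.12]]'
python3 - <<'E'
from st import *
st()
for n in('scene','side'):
    c=cam(n); w=world(c,np.ones((480,640),bool)); q=w[(np.hypot(*(w[:,:2]-C).T)<36)&(w[:,2]>186)&(w[:,2]<193)]
    print(n,cv2.minAreaRect(q[:,:2].astype(np.float32)),len(q))
c=cam('wrist'); save(c,'w3.png')
E
```

```text
clock: 7.7
eef_pos: [485.2, -21.9, 186.4]
eef_rot: [-1.21, 1.57, -2.534]
wrist_force: [-1.2, -1.8, 0.7]
finger_gap: 0.1
t 7.7 [485.2 -21.9 186.4] F [-1.2 -1.8  0.7] M [-0.35  0.39  0.06] rel y,z -18.7 -21.8 ydir 14.2
scene ((507.3694152832031, -40.83765411376953), (19.607086181640625, 63.913143157958984), 14.315285682678223) 199
side ((507.07855224609375, -34.9821662902832), (23.9023380279541, 62.17007064819336), 27.754459381103516) 55
```

View pics/w3.png

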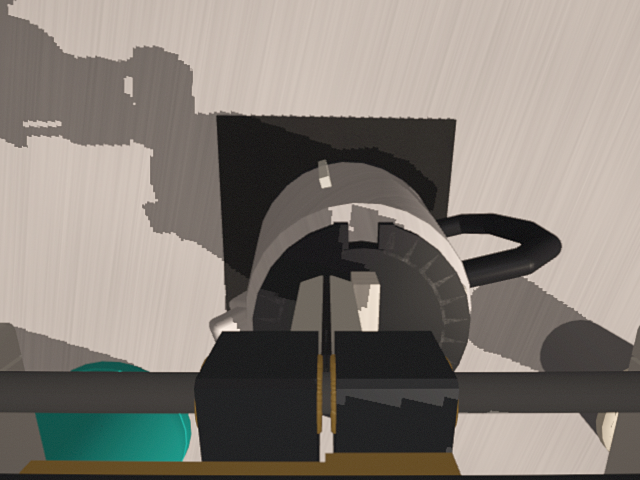

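The fingertip is turning the lid cleanly: the notch at (362,235) follows the bar, and the kettle hasn't moved.

```bash
python3 -m handwheel '[[[0,2.77,-2.06],0.12],[[0,2.77,-2.06],0.12],[[0,2.77,-2.06],0.12],[[0,2.77,-2.06],0.12],[[0,2.77,-2.06],0.12],[[0,2.77,-2.06],0.12],[[0,2.77,-2.06],0.12],[[0,2.77,-2.06],0.12],[[0,2.77,-2.06],0.12],[[0,1.4,-1],0.06]]'
python3 - <<'E'
from st import *
st()
c=cam('wrist'); save(c,'w4.png')
for n in('scene','side'):
    c=cam(n); w=world(c,np.ones((480,640),bool)); q=w[(np.hypot(*(w[:,:2]-C).T)<36)&(w[:,2]>186)&(w[:,2]<193)]
    print(n,cv2.minAreaRect(q[:,:2].astype(np.float32)),len(q))
E
```

```text
clock: 9.1
eef_pos: [514.0, -10.3, 186.3]
eef_rot: [-1.214, 1.57, 2.609]
wrist_force: [-2.2, 0.2, 0.8]
finger_gap: 0.5
t 9.1 [514.  -10.3 186.3] F [-2.2  0.2  0.8] M [0.17 0.45 0.01] rel y,z -18.5 -21.9 ydir -50.9
scene ((514.7440795898438, -35.84506607055664), (57.41484451293945, 25.920631408691406), 56.73476028442383) 162
side ((500.3572082519531, -27.995887756347656), (64.96558380126953, 31.536039352416992), 45.7167854309082) 27
```

View pics/w4.png

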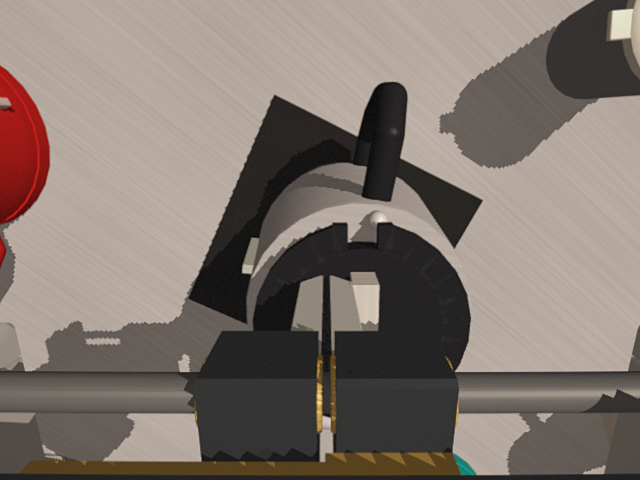

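The pin shows at (377,218) and the notch centre at about (362,230). That leaves about 8° to go, which agrees with the calculation.

```bash
python3 -m handwheel '[[[0,0.8,-0.63],0.036],[[0,0.8,-0.63],0.036],[[0,0.8,-0.63],0.036],[[0,0.8,-0.63],0.036],[[0,0,0],0],[[0,0,0],0],[[0,-2,0],0],[[0,-4,0],0],[[-10,0,0],0],[[-10,0,0],0]]'
python3 -m handwheel '[[[-20,0,0],0],[[-25,0,0],0],[[-25,0,0],0],[[-24,0,0],0],[[0,6,20],0],[[0,6,20],0],[[0,6,20],0],[[0,6,12],0],[[0,0,0],0],[[0,0,0],0]]'
cat > chk.py <<'E'
from st import *
st()
def fit(p):
    A=np.c_[2*p,np.ones(len(p))]; s=np.linalg.lstsq(A,(p**2).sum(1),rcond=None)[0]; return s[:2],np.sqrt(s[2]+s[0]**2+s[1]**2)
c=cam('wrist'); w=world(c,np.ones((480,640),bool))
r=np.hypot(*(w[:,:2]-C).T); n=w[r<72]
hi=n[n[:,2]>160][:,2]; print(np.percentile(hi,[10,50,90,99]))
dt=np.median(hi); b=n[(n[:,2]>dt+14)&(n[:,2]<dt+24)][:,:2]; rr=cv2.minAreaRect(b.astype(np.float32)); print('bar',rr, 'top',np.median(n[(n[:,2]>dt+14)&(n[:,2]<dt+24)][:,2]))
m=b.mean(0); v=np.linalg.svd(b-m,full_matrices=False)[2]; print('bar ang',np.degrees(np.arctan2(v[0,1],v[0,0])),m)
k=n[(n[:,2]>147)&(n[:,2]<156)&(r[r<72]>60)][:,:2]; K0=fit(cv2.convexHull(k.astype(np.float32))[:,0]); print('rim',K0)
h=w[(r<140)&(r>85)&(w[:,2]>70)&(w[:,2]<160)]; a=np.degrees(np.arctan2(*(h[:,:2]-C).T[::-1])); h=h[abs(a-30)<40]
print('handle',np.degrees(np.arctan2(*(h[:,:2].mean(0)-K0[0])[::-1])),'disc top',dt)
import sys; save(c,sys.argv[1])
E
python3 chk.py w5.png; python3 -c "
import cv2
a=cv2.imread('pics/w5.png')[50:290,200:460]; cv2.imwrite('pics/c5.png',cv2.resize(cv2.convertScaleAbs(a,alpha=1.5,beta=20),(650,600),interpolation=2))"
```

```text
clock: 10.5
eef_pos: [515.2, -6.4, 207.5]
eef_rot: [2.454, 1.57, -0.149]
wrist_force: [-0.6, -0.0, 0.7]
finger_gap: 0.1
clock: 11.75
eef_pos: [465.6, -63.8, 300.3]
eef_rot: [-1.456, 1.571, 2.224]
wrist_force: [0.1, 0.6, -0.1]
finger_gap: 0.8
t 11.75 [465.6 -63.8 300.3] F [ 0.1  0.6 -0.1] M [-0.08  0.15 -0.01] rel y,z -0.4 49.9 ydir -59.2
[169.84234417 403.36877963 412.52562052 419.64064504]
bar ((485.08233642578125, -50.899391174316406), (3.3904664516448975, 101.97813415527344), 30.842544555664062) top 419.200354382236
bar ang -59.28727775702882 [484.9395826  -50.66070677]
rim (array([509.66964306, -37.92953153]), np.float64(64.21038733928273))
handle 30.454483498288933 disc top 403.36877962548266
```

View pics/c5.png

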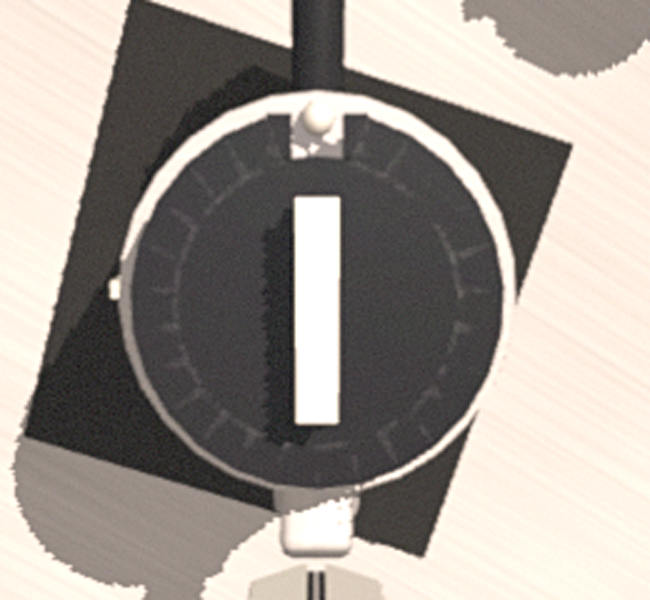

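The notch sits centred on the pin, which shows at crop (318,117) between the notch sides. Next I move over the axis and press.

```bash
python3 -m handwheel '[[[0,0.4,-17],0],[[0,0,-17],0],[[0,0,-16],0],[[0,0,0],0],[[20,0,0],0],[[25,0,0],0],[[25,0,0],0],[[20,0,0],0],[[6,0,0],0],[[0,0,0],0]]'
python3 -m handwheel '[[[0,0,0],0],[[1,0,0],0],[[1,0,0],0],[[1,0,0],0],[[1,0,0],0],[[1,0,0],0],[[1,0,0],0],[[1,0,0],0],[[1,0,0],0],[[0,0,0],0]]'; python3 -c "
from st import *
st()"
```

```text
clock: 13.05
eef_pos: [508.6, -38.7, 204.7]
eef_rot: [1.311, 1.571, -1.293]
wrist_force: [0.9, 0.4, -0.8]
finger_gap: 0.4
clock: 14.3
eef_pos: [508.6, -38.6, 196.4]
eef_rot: [-0.138, 1.571, -2.742]
wrist_force: [-0.2, 0.7, 2.4]
finger_gap: 0.3
t 14.3 [508.6 -38.6 196.4] F [-0.2  0.7  2.4] M [-0.02  0.22  0.01] rel y,z 0.0 0.1 ydir -59.2
```

```bash
python3 -m handwheel '[[[1,0,0],0],[[1,0,0],0],[[1,0,0],0],[[1,0,0],0],[[1,0,0],0],[[1,0,0],0],[[0,0,0],0],[[0,0,0],0],[[0,0,0],0],[[0,0,0],0]]'; python3 -m handwheel '[[[0.5,0,0],0],[[0.5,0,0],0],[[0,0,0],0],[[0,0,0],0],[[0,0,0],0],[[0,0,0],0],[[0,0,0],0],[[0,0,0],0],[[0,0,0],0],[[0,0,0],0]]';
```

```text
clock: 15.55
eef_pos: [508.5, -38.6, 190.3]
eef_rot: [-0.703, 1.57, 2.976]
wrist_force: [0.9, -0.0, 0.2]
finger_gap: 0.6
clock: 16.8
eef_pos: [508.6, -38.6, 189.5]
eef_rot: [0.278, 1.571, -2.326]
wrist_force: [-1.8, 0.5, 4.2]
finger_gap: 0.4
```

```bash
for i in 1; do python3 -m handwheel '[[[0.5,0,0],0],[[0.5,0,0],0],[[0,0,0],0],[[0,0,0],0],[[0,0,0],0],[[0,0,0],0],[[0,0,0],0],[[0,0,0],0],[[0,0,0],0],[[0,0,0],0]]'; done;  python3 -m handwheel '[[[0.5,0,0],0],[[0.5,0,0],0],[[0,0,0],0],[[0,0,0],0],[[0,0,0],0],[[0,0,0],0],[[0,0,0],0],[[0,0,0],0],[[0,0,0],0],[[0,0,0],0]]'
```

```text
clock: 18.05
eef_pos: [508.7, -38.6, 189.1]
eef_rot: [2.45, 1.57, -0.153]
wrist_force: [-3.5, 1.7, 11.2]
finger_gap: 0.3
clock: 19.3
eef_pos: [508.8, -38.6, 189.0]
eef_rot: [2.418, 1.569, -0.186]
wrist_force: [-6.7, 1.2, 19.2]
finger_gap: 0.5
```

It hit the hard stop at TCP z = 189, which is the expected home height. I'll retract straight up and check.

```bash
python3 -m handwheel '[[[-3,0,0],0],[[-10,0,0],0],[[-22,0,0],0],[[-25,0,0],0],[[-25,0,0],0],[[-25,0,0],0],[[0,0,20],0],[[0,0,20],0],[[0,0,12],0],[[0,0,0],0]]'
sed -i 's/^r=np.hypot/w=w[w[:,2]<205]; r=np.hypot/' chk.py; python3 chk.py w6.png
python3 - <<'E'
from h import *
a=cv2.imread('pics/w6.png')[50:290,200:460]
c=cam('side'); save(c,'s6.png'); b=c['pixels'][180:300,280:410,::-1]
cv2.imwrite('pics/c6.png',cv2.hconcat([cv2.resize(cv2.convertScaleAbs(a,alpha=1.5,beta=20),(400,370)),cv2.resize(b,(400,370),interpolation=2)]))
E
```

```text
clock: 20.55
eef_pos: [463.8, -65.5, 297.8]
eef_rot: [2.47, 1.57, -0.135]
wrist_force: [-0.7, 0.8, -0.6]
finger_gap: 0.3
t 20.55 [463.8 -65.5 297.8] F [-0.7  0.8 -0.6] M [-0.08  0.1   0.03] rel y,z 0.2 52.4 ydir -59.2
[160.09543449 160.85953389 177.71059654 178.49899075]
bar ((508.56494140625, -38.033260345458984), (63.46649169921875, 11.874433517456055), 30.917455673217773) top 177.15334408112204
bar ang -149.37668010103346 [509.28169393 -38.01245549]
rim (array([510.1625259 , -37.74038053]), np.float64(64.44761613679543))
handle 30.544000586143156 disc top 160.8595338862245
```

View pics/c6.png

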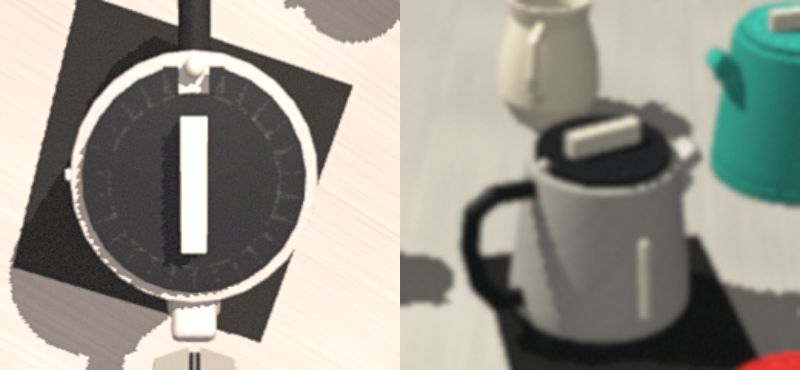

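The lid is down with the pin in its notch. The disc top is at about 160.5 mm (home is 160) and the bar top at 177.2–178 mm (home is 178), and the kettle hasn't moved.

```bash
python3 -c "
from cell import manip
print(manip.sign_off())"
```

```text
the job is handed in; nothing more can be done
None
```

The lid is turned onto its pin and pressed fully home, and the job is handed in at about 21 s on the robot's clock. I turned it roughly 128° clockwise with the side of one closed fingertip against the bar, then pressed straight down on the bar's top.

**Seating:** the press stopped hard with the fingertip at 178 mm, which is the home height, at about 19 N. After I pulled away, the disc top read about 160.9 mm (home 160) and the bar top about 177.2 mm (home 178). Both are within the camera's calibration error of about 2 mm.

**Alignment:** the last picture shows the pin centred in the notch. The bar lies at 30.6–30.9° and the handle at 30.5°.

**Kettle and surroundings:**
- The kettle's rim centre read 1.5 mm further along x than at the start, again within the error. It shows no movement in the side picture.
- I kept the arm clear of the mug, jug and caddy, but did not measure their positions again at the end.
- The gripper was clear of everything at hand-in.

One mid-job bar measurement was useless because the fingers were in view, so I went by the picture there. The final check left the fingers out.

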